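# Set the recipe tablet to its reading angle

### The job

The recipe tablet on the counter is leaning too far back to read. Raise its screen (the orange bar is there to take it by) until it stands at 60 degrees to the counter top, then let go and watch for a second or two that it stays there by itself. Leave the plain metal splash guard with the blue bar, which stands on the same kind of hinge, as it is.

Things in the scene. Friction and masses are not known exactly. Their poses are not given: they have to be found in the camera images.
- screen (a joint): angle (rad) of the recipe tablet above the counter: 0 flat, 1.047 at 60 degrees, 1.571 upright; starts 0.26 to 0.70. White panel 190 x 135 x 10 mm (wide, long, thick), dark screen with a yellow picture, on a fixed white foot. It leans away from the robot, hinged at its lower edge nearer the robot. The stiff friction hinge holds wherever it is left; about 7 N at the bar moves it.
- screen_bar (a point): grip point on the tablet's orange bar: round, 15 mm thick, along the panel's free edge parallel to the hinge, sticking out 60 mm past its right side (seen from the robot). Point: on the centre line, 35 mm past the panel, 25 mm from the bar's end, 140 mm from the hinge axis; space all round. y: along the bar to the panel; x: away from the hinge; z: out of the screen; they turn with it.
- screen_hinge (a point): middle of the tablet's hinge axis, 30 mm above the counter, on the white foot (170 x 160 x 12 mm). Axes as screen_bar: y runs along the hinge axis, horizontal. The bar's grip point lies 140 mm along x and -130 mm along y from here.
- guard_bar (a point): same point on the blue bar of the splash guard, to be left alone: a plain bare-metal panel 190 x 135 mm with three ribs on a fixed black foot, same kind of hinge, at 20 to 70 degrees. It and the tablet stand side by side, either one on the left.

How it is judged:
By the outcome, as a careful person would: the job done as asked, in the order asked, and still so for the second after the job is handed in, with the robot touching nothing.
It also fails if it takes over 35 s, if anything falls off the work surface, if the arm or the gripper's body presses on something with over 40 N, if the wrist force passes 120 N, or if a joint passes its speed limit or range.

### The arm

A 6-joint arm with a two-finger parallel gripper is mounted at the origin on the work surface. World frame = base frame: x ahead of the robot, y to its left, z up, the work surface at z = 0. Lengths are in mm, angles in rad, forces in N, time in s.
With the tool pointing down it reaches from about 275 to 825 mm from the base axis. Payload 4.9 kg.
Tool frame: the origin (TCP) lies at the very end of the fingers, on their centre line; the grasp point (between the pads) lies 19 mm behind it; z points along the fingers, y is the line along which they close (so a half turn about z gives the same grasp; the last joint's range is limited). The gripper opens to 85 mm and grips with 20 to 120 N. Pads are 22 mm wide; open, the fingers measure 114 mm over their backs; the gripper's body (76 mm by 85 mm) begins 54 mm behind the grasp point. The pads swing forward as they close: fully open they stand 13 mm farther back than shut.
Start: joints at [-1.442, 0.326, -0.193, 1.052, 0, 1.437], TCP at [142.893, -531.131, 231.281] pointing down, gripper open.
Joint ranges: [-2.65, 2.65], [-0.97, 1.79], [-1.3, 1.35], [-1.93, 2.1], [-1.47, 1.37], [-3.14, 3.14]. Speed limits (rad/s): [2.57, 2.57, 3.14, 3.14, 3.14, 3.14].

### API

Orientations are given as [roll, pitch, yaw] about the fixed x, y, z axes, in that order (R = Rz(yaw) Ry(pitch) Rx(roll)).
In Python, from bench import bot, solve_ik, imaging gives the robot as it stands. Calls block until the motion is done:
- bot.move_ptp(position, orientation): joint-space move of the TCP to a pose.
- bot.movel(position, rot=None, max_speed=150, threshold=None): straight line of the TCP; rot=None keeps the orientation; max_speed is the mean speed in mm/s. With threshold (N) it stops when the force on the tool has changed by that much, and returns True; else False.
- bot.move_j(angles): joint-space move.
- bot.grip(opening, effort=None): opening from 0.0 (shut) to 1.0 (fully open); effort is the grip in N (None keeps the last); returns when the fingers have stopped.
- bot.dwell(seconds).
- solve_ik(position, orientation): joint angles nearest the present ones, or None.
- bot.get_state(): the state.
- imaging.capture(name): name is "scene" or "top" or "wrist"; returns the picture (420x560x3 uint8, blue, green, red); there is no depth.
- imaging.camera_model(name): a dict with "K" (3x3 intrinsics, pixels), "position" and "rotation" of the camera in the world. Camera axes: x right, y up, looking along -z (the intrinsics and any distortion apply to the point x, -y, -z); pixel columns grow to the right and rows downward; lengths in mm; the calibration is good to about 2 mm. A picture is of the moment at which its call begins: read the wrist's pose just before it. camera_model takes no time and is no camera call; for the wrist camera it gives the pose at the moment of the call.
A pose or a line that the arm cannot do raises bot.IKError and nothing moves.
- bot.sign_off(): hands the job in; it is judged then, once.
The state is a dict: "t": time; "qpos": joint angles; "joint_velocities": joint speeds; "effort": joint torques, N m; "tcp_pos": TCP position; "orientation": TCP orientation; "contact_force": force on the tool from outside, world axes, zero at the start; "wrist_torque": the same for the moment, N m; "opening": opening from 0.0 (shut) to 1.0 (fully open); "gripper_force": force on a finger pad.
Only numpy, scipy, OpenCV 4.12 (cv2) and the standard library are available. Lean on these libraries where they do the work, as an engineer would, in place of code of your own. Each camera call takes 0.05 s, during which the arm holds its last target. There are 200 camera calls.

## Working session

There is one attempt and no reset: what is moved stays moved. The work goes in short steps, each a Python script; the robot and the scene stay as the last script left them, time stands still between calls to the robot, and variables do not carry over. Pictures are saved under pics/ and viewed, at most 10 in all, crops included, and the job is handed in when it is done.

```bash
ls; mkdir -p pics
python3 - <<'E'
from bench import bot, imaging
import cv2, numpy as np
for n in ("scene","top"):
    im=imaging.capture(n); cv2.imwrite(f"pics/{n}0.png",im)
    m=imaging.camera_model(n); print(n,{k:np.round(v,3).tolist() if not isinstance(v,str) else v for k,v in m.items()})
print(bot.get_state()["t"])
a=cv2.imread("pics/scene0.png");b=cv2.imread("pics/top0.png")
cv2.imwrite("pics/both.png",cv2.resize(np.vstack([a,b]),(800,1200))[:, :])
E
```

```text
pics
scene {'K': [[471.595, 0.0, 284.605], [0.0, 471.595, 211.185], [0.0, 0.0, 1.0]], 'position': [901.419, -602.408, 751.599], 'rotation': [0.793, -0.021, 0.595]}
top {'K': [[529.34, 0.0, 288.458], [0.0, 529.34, 216.973], [0.0, 0.0, 1.0]], 'position': [311.274, -18.343, 1158.875], 'rotation': [0.191, -0.005, -1.563]}
0.1
```

View pics/scene0.png

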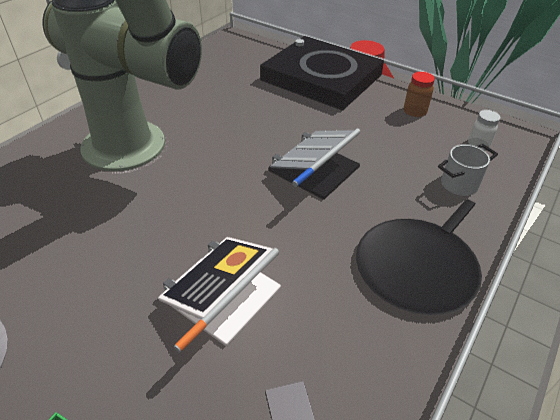

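View pics/top0.png

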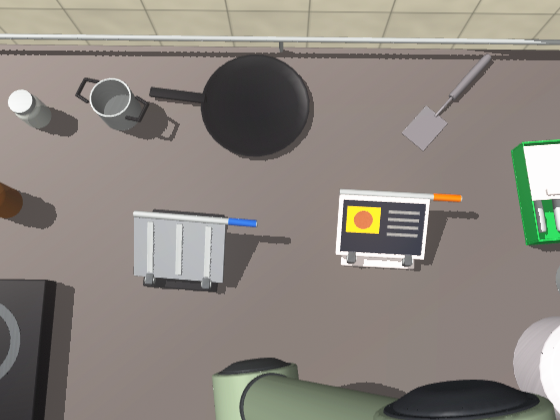

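The scene view shows the tablet on the robot's right with its orange bar at about (177,347)–(205,325); the guard with the blue bar is farther left. In the top view the orange bar runs (433,196)–(462,198), and the dark screen spans about (340,196)–(428,257).

```bash
cat > h.py <<'E'
import cv2, numpy as np
from scipy.spatial.transform import Rotation as Ro
from bench import bot, imaging
def cam(n):
    m=imaging.camera_model(n); r=np.array(m["rotation"],float)
    return np.array(m["K"],float),np.array(m["position"],float),(r if r.ndim==2 else Ro.from_euler("xyz",r).as_matrix())
def rays(n,px):
    K,p,R=cam(n); px=np.atleast_2d(px).astype(float)
    d=np.c_[px,np.ones(len(px))]@np.linalg.inv(K).T@np.diag([1,-1,-1])@R.T
    return p,d/np.linalg.norm(d,axis=1,keepdims=True)
def proj(n,X):
    K,p,R=cam(n); c=(np.atleast_2d(X)-p)@R*[1,-1,-1]; c=c@K.T; return c[:,:2]/c[:,2:]
def mask(im,lo,hi,minS=120,minV=60):
    h=cv2.cvtColor(im,cv2.COLOR_BGR2HSV); return cv2.inRange(h,(lo,minS,minV),(hi,255,255))
def blob(m):
    n,l,s,c=cv2.connectedComponentsWithStats(m); k=1+np.argmax(s[1:,4]); return l==k
def barpix(im,lo,hi):
    b=blob(mask(im,lo,hi)); ys,xs=np.nonzero(b); P=np.c_[xs,ys].astype(float)
    c=P.mean(0); u=np.linalg.svd(P-c,full_matrices=False)[2][0]; t=(P-c)@u
    return c,u,t.min()-.5,t.max()+.5,len(P)
def tri(pa,pb,a="scene",b="top"):
    A,da=rays(a,pa);B,db=rays(b,pb); out=[]
    for x,y in zip(da,db):
        s=np.linalg.lstsq(np.c_[x,-y],B-A,rcond=None)[0]; P,Q=A+s[0]*x,B+s[1]*y
        out.append(np.r_[(P+Q)/2,np.linalg.norm(P-Q)])
    return np.array(out)
def bar3d(a,b,lo,hi):
    """tip, inner end of coloured bar, and direction from two views (tip = right end, -y)"""
    ca,ua,a0,a1,_=barpix(a,lo,hi); cb,ub,b0,b1,_=barpix(b,lo,hi)
    if ua[0]>0: ua,a0,a1=-ua,-a1,-a0      # scene: tip to the left
    if ub[0]<0: ub,b0,b1=-ub,-b1,-b0      # top: tip to the right
    # bar axis = intersection of the two view planes; ends where the rays meet that axis
    A,da=rays("scene",[ca+a0*ua,ca+a1*ua]);B,db=rays("top",[cb+b0*ub,cb+b1*ub])
    na,nb=np.cross(*da),np.cross(*db); d=np.cross(na,nb); d/=np.linalg.norm(d); d*=-np.sign(d[1])
    P=np.linalg.solve([na,nb,d],[na@A,nb@B,0])
    def s(o,r): return np.linalg.lstsq(np.c_[d,-r],o-P,rcond=None)[0][0]
    S=[[s(A,da[0]),s(A,da[1])],[s(B,db[0]),s(B,db[1])]]
    inn,tip=np.mean(S,0); return P+tip*d,P+inn*d,d,S
E
python3 - <<'E'
from h import *
np.set_printoptions(precision=1,suppress=True)
a=cv2.imread("pics/scene0.png");b=cv2.imread("pics/top0.png")
for nm,lo,hi in(("orange",6,18),("blue",105,125)):
    for n,im in(("scene",a),("top",b)): c,u,t0,t1,N=barpix(im,lo,hi); print(nm,n,c+t0*u,c+t1*u,N)
    tip,inn,d,S=bar3d(a,b,lo,hi); print(nm,"tip",tip,"inn",inn,"d",np.round(d,3),"S",S)
# screen quad
def quad(im,roi):
    x0,y0,x1,y1=roi; g=im[y0:y1,x0:x1]; h=cv2.cvtColor(g,cv2.COLOR_BGR2HSV)
    m=((h[...,2]<50)|((h[...,1]>150)&(h[...,2]>80))).astype(np.uint8)*255
    m=cv2.morphologyEx(m,cv2.MORPH_CLOSE,np.ones((7,7))); m=blob(m).astype(np.uint8)
    c=max(cv2.findContours(m,0,2)[0],key=cv2.contourArea); c=cv2.convexHull(c)
    q=cv2.approxPolyDP(c,6,True)[:,0]; return q+[x0,y0],cv2.contourArea(c)
print("quad scene",quad(a,(150,230,285,322))); print("quad top",quad(b,(335,185,432,265)))
for n,im,r in(("s",a,(145,225,295,355)),("t",b,(325,175,475,280))):
    cv2.imwrite(f"pics/z{n}.png",cv2.resize(im[r[1]:r[3],r[0]:r[2]],None,fx=2.6 if n=="s" else 2.6,fy=2.6,interpolation=cv2.INTER_CUBIC))
z=[cv2.resize(cv2.imread(f"pics/z{n}.png"),(400,300)) for n in "st"]
cv2.imwrite("pics/zoom.png",cv2.resize(np.hstack(z),(800,300)))
E
```

```text
orange scene [423.8  81.7] [412.3 115.3] 511
orange top [  7.1 181.8] [ 10.5 217.3] 587
orange tip [551.1 625.5 -52.3] inn [583.1 546.7 121.3] d [ 0.2 -0.4  0.9] S [[np.float64(-7.799764596644895), np.float64(-175.23598111934882)], [np.float64(-26.938991738079615), np.float64(-246.06954150079704)]]
blue scene [312.3 168.5] [294.6 182.8] 147
blue top [227.4 220.7] [255.7 223.3] 188
blue tip [504.7  45.2  89.6] inn [509.7 106.   89. ] d [-0.1 -1.   0. ] S [[np.float64(-149.63418269452617), np.float64(-86.12662914333204)], [np.float64(-143.71834313683664), np.float64(-85.2259996195665)]]
quad scene (array([[265, 250],
       [203, 310],
       [164, 294],
       [226, 240]]), 3200.5)
quad top (array([[347, 207],
       [380, 207],
       [378, 233],
       [346, 231]]), 869.5)
```

View pics/zoom.png

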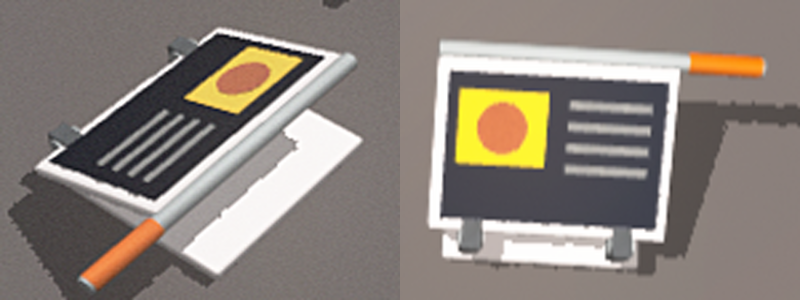

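The zoom shows the bar's orange end clear of the panel, plus two grey hinge knuckles at about scene (168,282) and (213,245), top (407,260) and (352,257). The first orange mask caught the bottle instead, so I'll restrict it to a region.

```bash
cat >> h.py <<'E'
ROI={"scene":(120,190,330,400),"top":(320,130,500,300)}
def only(n,im):
    x0,y0,x1,y1=ROI[n]; o=np.zeros_like(im); o[y0:y1,x0:x1]=im[y0:y1,x0:x1]
    return o
def orange(a,b): return bar3d(only("scene",a),only("top",b),6,18)
E
sed -i 's/b=blob(mask(im,lo,hi))/b=blob(mask(im,lo,hi,190 if lo<50 else 120))/' h.py
python3 - <<'E'
from h import *
np.set_printoptions(precision=1,suppress=True)
a=cv2.imread("pics/scene0.png");b=cv2.imread("pics/top0.png")
for n,im in(("scene",a),("top",b)): c,u,t0,t1,N=barpix(only(n,im),6,18); print(n,c+t0*u,c+t1*u,N)
tip,inn,d,S=orange(a,b); print("tip",tip,"inn",inn,"d",np.round(d,3),np.array(S))
print("rod left end",tri([[276,250]],[[340.5,192.5]]))
kn=tri([[168,282],[213,245]],[[407.5,260],[351.6,257]]); print("knuckles",kn)
q=tri([[265,250],[203,310],[164,294],[226,240]],[[343.4,199.5],[426.3,204.4],[421.8,254.8],[340.4,250.3]]); print("quad",q)
C=q[:,:3]; e=(C[0]+C[1]-C[2]-C[3])/2; print("elev from quad",np.degrees(np.arctan2(e[2],np.hypot(*e[:2]))),np.linalg.norm(e))
y=-d; g=(tip+25*y+inn-25*y)/2
x=np.array([y[1],-y[0],0]); x/=np.linalg.norm(x)
print("grip from tip",tip+25*y,"y",y,"perp",x)
for K in kn[:,:3]: v=tip+25*y-K; print("from knuckle: perp",v@x,"dz",v[2],"along",v@y)
E
```

```text
scene [200.5 320. ] [201.5 320. ] 1
top [433.4 196.5] [460.6 198. ] 171
tip [ 558.4 -344.3  109.8] inn [ 565.  -322.4   87.5] d [-0.2 -0.7  0.7] [[164.1 166.5]
 [166.  227.5]]
rod left end [[ 574.9 -128.9   82.7    5.3]]
knuckles [[ 437.2 -275.9   40.4    0.4]
 [ 443.5 -157.    37.4    1.4]]
quad [[ 558.6 -136.8   80.     0. ]
 [ 550.9 -306.7   83.8    6. ]
 [ 450.2 -303.3   44.     6. ]
 [ 457.4 -133.1   39.5    1.5]]
elev from quad 21.686961893000163 108.6779279393447
grip from tip [ 563.6 -327.2   92.3] y [ 0.2  0.7 -0.7] perp [ 1.  -0.3  0. ]
from knuckle: perp 135.83519243381792 dz 51.93589284790606 along -45.26188774959152
from knuckle: perp 164.17304528831977 dz 54.895838212455985 along -130.0512571500211
```

Run:
```python
from h import *
a=cv2.imread("pics/scene0.png");b=cv2.imread("pics/top0.png")
h=cv2.cvtColor(a,cv2.COLOR_BGR2HSV)
print("bar",h[[340,337,332,329,345],[184,191,196,203,180]].tolist(),"circle",h[[258,260],[236,233]].tolist(), "yellow",h[268,226].tolist())
h=cv2.cvtColor(b,cv2.COLOR_BGR2HSV); print("top",h[[197,198],[440,455]].tolist(),"circ",h[220,363].tolist())
def om(im): return mask(im,5,14,150,60)
for n,im in(("scene",a),("top",b)):
    k,l,s,c=cv2.connectedComponentsWithStats(om(only(n,im))); print(n,[ (r.tolist()) for r in s[1:] if r[4]>15])
```

```text
bar [[12, 169, 243], [10, 177, 205], [10, 174, 209], [9, 103, 111], [11, 178, 233]] circle [[9, 133, 192], [8, 139, 189]] yellow [25, 156, 237]
top [[17, 218, 254], [17, 224, 254]] circ [10, 160, 233]
scene [[176, 320, 30, 30, 320]]
top [[435, 194, 26, 2, 26], [434, 199, 27, 3, 47], [354, 211, 19, 18, 250]]
```

```bash
cat >> h.py <<'E'
def omask(n,im):
    return mask(only(n,im),5,15,150,60) if n=="scene" else mask(only(n,im),5,20,185,60)
def axis_of(m):
    P=np.argwhere(blob(m))[:,::-1].astype(float); c=P.mean(0); u=np.linalg.svd(P-c,full_matrices=False)[2][0]; t=(P-c)@u
    return c,u,t.min()-.5,t.max()+.5,len(P)
def orange(a,b):
    ca,ua,a0,a1,na_=axis_of(omask("scene",a)); cb,ub,b0,b1,nb_=axis_of(omask("top",b))
    if ua[0]>0: ua,a0,a1=-ua,-a1,-a0
    if ub[0]<0: ub,b0,b1=-ub,-b1,-b0
    A,da=rays("scene",[ca+a0*ua,ca+a1*ua]);B,db=rays("top",[cb+b0*ub,cb+b1*ub])
    n1,n2=np.cross(*da),np.cross(*db); d=np.cross(n1,n2); d/=np.linalg.norm(d); d*=-np.sign(d[1])
    P=np.linalg.solve([n1/np.linalg.norm(n1),n2/np.linalg.norm(n2),d],[n1@A/np.linalg.norm(n1),n2@B/np.linalg.norm(n2),0])
    s=lambda o,r: np.linalg.lstsq(np.c_[d,-r],o-P,rcond=None)[0][0]
    S=np.array([[s(A,r) for r in da],[s(B,r) for r in db]]); i,t=S.mean(0)
    return P+t*d,P+i*d,d,S,(na_,nb_)
E
python3 - <<'E'
from h import *
np.set_printoptions(precision=1,suppress=True)
a=cv2.imread("pics/scene0.png");b=cv2.imread("pics/top0.png")
tip,inn,d,S,N=orange(a,b); print("tip",tip,"inn",inn,"d",np.round(d,3),S,N)
mid=(tip+inn)/2; rl=tri([[276,250]],[[340.5,192.5]])[0,:3]
y=rl-mid; y[2]=0; y/=np.linalg.norm(y); x=np.array([y[1],-y[0],0]); print("y",y,np.degrees(np.arctan2(-y[0],y[1])))
g=mid+5*y; print("grip",g)
for K in tri([[168,282],[213,245]],[[407.5,260],[351.6,257]])[:,:3]: v=g-K; print("perp",v@x,"dz",v[2],"along",v@y)
q=tri([[265,250],[203,310],[164,294],[226,240]],[[343.4,199.5],[426.3,204.4],[421.8,254.8],[340.4,250.3]])
for K in q[:,:3]: v=g-K; print("quad perp",v@x,"dz",v[2],"along",v@y)
s=bot.get_state(); print(s["opening"],s["orientation"],s["t"])
E
```

```text
tip [ 564.1 -379.4   80.6] inn [ 566.8 -322.    80.4] d [-0. -1.  0.] [[291.4 349.5]
 [298.2 355.2]] (320, 171)
y [0. 1. 0.] -2.445542113391516
grip [ 565.6 -345.7   80.5]
perp 131.31833438719454 dz 40.152912977315665 along -64.26745504625059
perp 130.09817602966172 dz 43.11285834186559 along -183.27104886327717
quad perp 15.997266589439679 dz 0.5465353372376143 along -208.3703756289826
quad perp 16.392193155286684 dz -3.283722679092776 along -38.302649905598216
quad perp 117.166093165486 dz 36.53997738148023 along -37.40032840611887
quad perp 117.18878611998232 dz 41.043500217569985 along -207.81386953739695
0.9978874453652342 [-3.1 -0.   0.3] 0.1
```

```bash
cat >> h.py <<'E'
Y=np.array([0.0427,0.9991,0.]); X=np.array([Y[1],-Y[0],0.]); Z=np.array([0,0,1.])
TH0=np.radians(21.4); G0=np.array([565.6,-345.7,80.5])
H=G0-140*(np.cos(TH0)*X+np.sin(TH0)*Z)      # point on hinge axis opposite the grip point
def pose(th,phi0,s,back=0,r=140):
    """tcp pose holding the bar at screen angle th; phi = tilt of tool forward from straight down"""
    phi=phi0+th-TH0; z=np.sin(phi)*X-np.cos(phi)*Z; y=s*(np.cos(phi)*X+np.sin(phi)*Z)
    R=np.c_[np.cross(y,z),y,z]; p=H+r*(np.cos(th)*X+np.sin(th)*Z)+(19-back)*z
    return p.tolist(),Ro.from_matrix(R).as_euler("xyz").tolist()
E
python3 - <<'E'
from h import *
from bench import solve_ik
np.set_printoptions(precision=2,suppress=True); print("H",H)
for s in(1,-1):
  for f in(-20,-10,0):
    print(s,f)
    for th,bk in((TH0,90),(TH0,0),(np.radians(40),0),(np.radians(62),0),(np.radians(60),90)):
        q=solve_ik(*pose(th,np.radians(f),s,bk)); print("  ",None if q is None else np.array(q))
E
```

```text
H [ 435.37 -340.13   29.42]
1 -20
   [-0.56  0.93  0.59  1.54 -0.17  1.08]
   [-0.58  0.92  0.35  1.31 -0.18  1.06]
   [-0.67  0.61 -0.08  0.9  -0.01  0.94]
   [-0.84  0.35 -0.5   0.47  0.25  0.8 ]
   [-0.86  0.24 -0.4   0.71  0.24  0.78]
1 -10
   [-0.61  0.74  0.28  1.25 -0.09  1.01]
   [-0.62  0.78  0.12  1.06 -0.09  1.  ]
   [-0.72  0.52 -0.26  0.67  0.09  0.9 ]
   [-0.91  0.31 -0.65  0.25  0.4   0.78]
   [-0.96  0.17 -0.58  0.51  0.39  0.72]
1 0
   [-0.66  0.59  0.02  1.   -0.    0.95]
   [-0.66  0.67 -0.08  0.82 -0.    0.95]
   [-0.78  0.45 -0.43  0.45  0.22  0.86]
   [-0.98  0.3  -0.78  0.01  0.55  0.77]
   [-1.06  0.13 -0.74  0.3   0.56  0.67]
-1 -20
   [-0.56  0.93  0.59  1.54 -0.17 -2.07]
   [-0.58  0.92  0.35  1.31 -0.18 -2.09]
   [-0.67  0.61 -0.08  0.9  -0.01 -2.2 ]
   [-0.84  0.35 -0.5   0.47  0.25 -2.34]
   [-0.86  0.24 -0.4   0.71  0.24 -2.36]
-1 -10
   [-0.61  0.74  0.28  1.25 -0.09 -2.13]
   [-0.62  0.78  0.12  1.06 -0.09 -2.14]
   [-0.72  0.52 -0.26  0.67  0.09 -2.25]
   [-0.91  0.31 -0.65  0.25  0.4  -2.36]
   [-0.96  0.17 -0.58  0.51  0.39 -2.42]
-1 0
   [-0.66  0.59  0.02  1.    0.   -2.19]
   [-0.66  0.67 -0.08  0.82  0.   -2.19]
   [-0.78  0.45 -0.43  0.45  0.22 -2.28]
   [-0.98  0.3  -0.78  0.01  0.55 -2.37]
   [-1.06  0.13 -0.74  0.3   0.56 -2.47]
```

```bash
echo 'PHI=np.radians(-20)' >> h.py
python3 - <<'E'
from h import *
np.set_printoptions(precision=1,suppress=True)
bot.grip(1.0); bot.move_ptp(*pose(TH0,PHI,1,100))
hit=bot.movel(*pose(TH0,PHI,1,0),max_speed=80,threshold=15); s=bot.get_state(); print(hit,s["t"],s["tcp_pos"],s["contact_force"])
bot.grip(0.0,60); s=bot.get_state(); print(s["t"],s["opening"],s["gripper_force"],s["contact_force"])
z=[]
for n in("scene","top"): z.append(imaging.capture(n))
cv2.imwrite("pics/grip.png",cv2.resize(np.hstack([z[0][180:400,60:340],z[1][100:320,280:560]]),(800,314)))
E
```

```text
False 3.525 [ 559.6 -345.7   63.2] [0.4 0.4 0.3]
4.1917 0.1453631853795944 58.36633801460266 [-0.5  0.  -0.3]
```

View pics/grip.png

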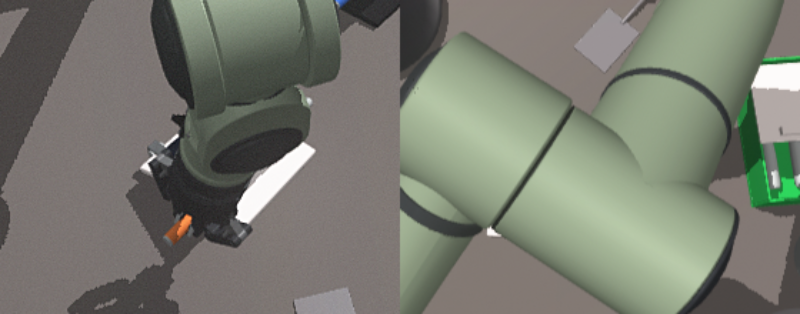

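The bar's orange end shows between the fingers in the scene view, around pic (178,228), and the pads read 58 N, so the bar is held. Now I'll swing it along the arc.

Run:
```python
from h import *
np.set_printoptions(precision=1,suppress=True)
for d in np.linspace(21.4,60,9)[1:]:
    hit=bot.movel(*pose(np.radians(d),PHI,1),max_speed=50,threshold=45); s=bot.get_state()
    print(round(d,1),hit,round(s["t"],2),np.array(s["contact_force"]),s["gripper_force"],s["tcp_pos"])
    if hit: break
```

```text
26.2 False 4.66 [-0.1  0.8  0.5] 59.249895215034485 [ 555.6 -345.3   73.4]
31.0 False 5.03 [-0.6  1.1  0.9] 59.331849217414856 [ 551.6 -345.1   83.1]
35.9 False 5.39 [-0.1 -0.3 -0.1] 59.30669724941254 [ 546.8 -344.9   92.7]
40.7 False 5.76 [-0.6 -0.2  0.1] 59.32153522968292 [ 541.1 -344.6  101.8]
45.5 False 6.12 [-0.6  0.8 -0.2] 59.413819313049316 [ 534.6 -344.3  110.5]
50.4 False 6.49 [-0.2  1.2  1.3] 59.517508149147034 [ 527.5 -344.   118.5]
55.2 False 6.86 [-0.4  2.   1.4] 59.590866565704346 [ 519.7 -343.6  126. ]
60.0 False 7.22 [1.1 2.9 1.6] 59.688822627067566 [ 511.3 -343.2  132.7]
```

The wrist force stayed near zero, when the hinge should resist with about 7 N. I'll look before letting go.

Run:
```python
from h import *
z=[imaging.capture(n) for n in("scene","wrist")]
cv2.imwrite("pics/up.png",cv2.resize(np.hstack([z[0][150:370,60:340],cv2.resize(z[1],(280,220))]),(800,314)))
print(bot.get_state()["opening"],bot.get_state()["wrist_torque"])
```

```text
0.13995274620038858 [0.54112277 0.22747064 0.08080251]
```

View pics/up.png

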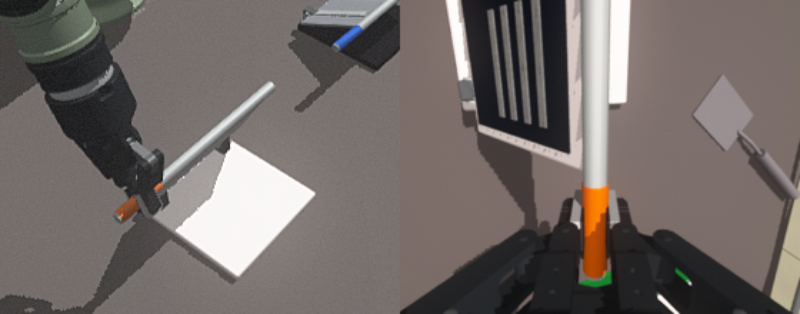

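The scene view shows the panel standing steeply with the bar still in the pads, and the wrist view agrees. Next I release, retreat and measure.

Run:
```python
from h import *
np.set_printoptions(precision=1,suppress=True)
bot.grip(0.6); bot.grip(1.0)
s=bot.get_state(); print(s["opening"],s["contact_force"],s["t"])
bot.movel(*pose(np.radians(60),PHI,1,120),max_speed=100)
bot.move_j([-1.442,0.326,-0.193,1.052,0,1.437])
a,b=imaging.capture("scene"),imaging.capture("top"); cv2.imwrite("pics/scene1.png",a);cv2.imwrite("pics/top1.png",b)
tip,inn,d,S,N=orange(a,b); mid=(tip+inn)/2; print("tip",tip,"inn",inn,d,S,N,bot.get_state()["t"])
v=mid-H; print("perp",v@X,"dz",v[2],"r",np.hypot(v@X,v[2]),"deg",np.degrees(np.arctan2(v[2],v@X)))
cv2.imwrite("pics/after.png",cv2.resize(np.hstack([a[150:370,60:340],b[100:320,280:560]]),(800,314)))
```

```text
0.9999182236570724 [-0.4  0.7  0.2] 8.225
tip [ 503.2 -377.4  150.7] inn [ 506.1 -319.4  150.2] [-0.1 -1.   0. ] [[291.1 350.5]
 [298.1 354.8]] (332, 201) 11.075
perp 69.57513425973568 dz 121.05740978636737 r 139.6266298792774 deg 60.112793434435986
```

View pics/after.png

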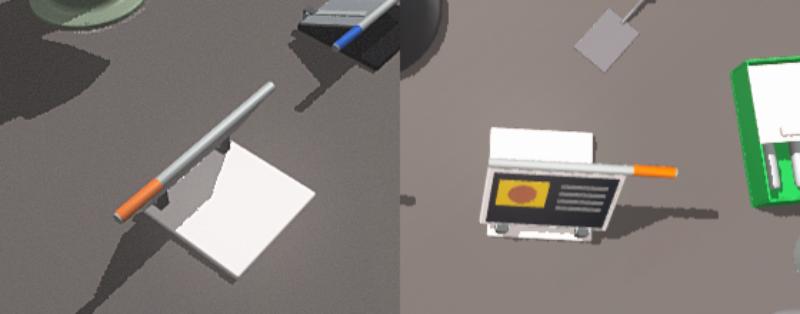

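After release it reads 60.1°. The scene view shows the panel standing alone and the top view shows the arm clear. I'll watch for two seconds, check the guard, and hand in.

Run:
```python
from h import *
np.set_printoptions(precision=1,suppress=True)
bot.dwell(2.0)
a,b=imaging.capture("scene"),imaging.capture("top")
tip,inn,d,S,N=orange(a,b); v=(tip+inn)/2-H; deg=np.degrees(np.arctan2(v[2],v@X)); print("deg",deg)
for n,im in(("scene",a),("top",b)):
    for J in(cv2.imread(f"pics/{n}0.png"),im): c,u,t0,t1,k=barpix(J,105,125); print(n,"blue",c,k)
print(bot.get_state()["t"])
if abs(deg-60)<1: print(bot.sign_off())
```

```text
deg 60.07432718630967
scene blue [303.6 175.5] 147
scene blue [303.6 175.6] 149
top blue [241.7 222. ] 188
top blue [241.7 222. ] 187
13.175
the job is handed in; nothing more can be done
None
```

The tablet screen stands by itself at a measured 60.1°, unchanged over two seconds after release; the splash guard hasn't moved, and the job was handed in at 13.2 s.

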